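# Gauge a replacement roller and snap it onto the carriage

## Robot

A 6-joint arm with a two-finger parallel gripper is mounted at the origin on a cart in front of the work surface, level with it; the furniture and walls round the work are solid. World frame = base frame: x ahead of the robot, y to its left, z up, the work surface at z = 0. Lengths are in mm, angles in rad, forces in N, time in s.
With the tool pointing down it reaches from about 300 to 750 mm from the base axis. Payload 8.5 kg.
Tool frame: the origin (TCP) lies at the very end of the fingers, on their centre line; the grasp point (between the pads) lies 19 mm behind it (manip.grip_depth is the distance from the TCP to the grasp point, in mm); z points along the fingers, y is the line along which they close (so a half turn about z gives the same grasp; the last joint's range is limited). The gripper opens to 85 mm and grips with 20 to 120 N. Pads are 22 mm wide; open, the fingers measure 114 mm over their backs; the gripper's body (76 mm by 85 mm) begins 54 mm behind the grasp point. The pads swing forward as they close: fully open they stand 13 mm farther back than shut.
Start: joints at [0.947, 0.381, 1.297, -0, 1.464, -0.215], TCP at [218.619, 504.664, 231.322] pointing down, gripper open.
Joint ranges: [-3.11, 3.11], [-0.89, 2.33], [0.22, 2.48], [-1.42, 4.56], [0.17, 2.85], [-2.88, 2.88]. Speed limits (rad/s): [2.39, 2.39, 3.14, 3.14, 3.14, 3.14].

## Interface

Orientations are given as a rotation vector (axis times angle).
In Python, from cell import get_obs, viewer, manip gives the robot as it stands. The module is installed in compiled form; this text tells all that it offers.
- The arm moves only by the tool play_rows, never from a script. Its argument "steps" is a list that holds one entry, the list of rows, each a list of 7 numbers: the opening, from 0 (shut) to 1 (fully open), then the shift along the tool's x, y, z in mm, then the turn, a rotation vector about the tool's x, y, z in degrees. In form: [[[gripper, x, y, z, ax, ay, az], ...]]. A call has 1 to 10 rows; each row is the pose to reach, as a shift and turn from the pose commanded when the call began, along the tool's axes at that moment; what a row does not reach only later rows make up. A row lasts 1/10 s, in which the tool goes at most 50 mm and 8.59 degrees, less where a joint would pass 70% of its speed; a pose out of reach is approached as far as the arm can. A call with a gripper value outside its range is refused whole. The fingers move at their own pace and stop on an object; the grip force is fixed at half the most. Time passes only in rows, so rows that repeat a pose let the fingers close. It gives the time, the measured TCP pose, the force, the opening and the grip force at its end, in the units of the state.
- get_obs(): the state, without advancing time (a new reading comes with each control period).
- viewer.camera(name): name is "scene" or "side" or "wrist"; returns the picture (400x640x3 uint8, red, green, blue); there is no depth.
- viewer.camera_model(name): a dict with "mtx" (3x3 intrinsics, pixels), "camera_from_world" (4x4, takes a point from world to camera coordinates); the wrist camera has in their place "mount" (4x4, takes a point from camera to tool coordinates, whose origin is the TCP and whose axes are the flange's). Camera axes: x right, y up, looking along -z (the intrinsics and any distortion apply to the point x, -y, -z); pixel columns grow to the right and rows downward; lengths in mm; the calibration is good to about 2 mm. The wrist camera is an equidistant fisheye: a pixel r from the principal point sees the ray r / f radians off the axis. A picture is of the moment at which its call begins: read the wrist's pose just before it. camera_model takes no time and is no camera call.
- manip.close_job(): hands the job in; it is judged then, once.
The state is a dict: "time": time; "joint_pos": joint angles; "qvel": joint speeds; "joint_efforts": joint torques, N m; "ee_pos": TCP position; "tool_rot": TCP orientation; "force": force on the tool from outside, world axes, zero at the start; "wrist_torque": the same for the moment, N m; "grip_width": finger opening in mm; "grip_force": force on a finger pad.
Only numpy, scipy, OpenCV 4.12 (cv2) and the standard library are available. Lean on these libraries where they do the work, as an engineer would, in place of code of your own. Each camera call takes 0.05 s, during which the arm holds its last target. There are 200 camera calls.

## Task

One roller is missing from the upturned carriage; two spare rollers lie ready and look alike from the side, so try them on the gauge pin to find the one that slides right down to the pin's foot, and put the other one, whose bore is too small, into the red tray. Then press the roller that fits onto the carriage's bare split stud until it snaps in under the barbs, and keep pressing so that the spring washer under it stays squeezed. Finish while you still hold it pressed down like that (I then put in the locking pin), and leave all the other things where they are.

Things in the scene. Friction and masses are not known exactly. Their poses are not given: they have to be found in the camera images.
- roller_a_mid (a point): A spare roller, orange tread, off-white hub: 38 mm diameter, 26 mm high, 50 g, standing with its open recess up (keep it so). This point: on its axis, half-way up (13 mm above the underside). The bore goes through a 3 mm web at the bottom, chamfered below; above it the recess is 28 mm wide. One spare's bore is 20 mm, the other's 16 mm; which is not told. Grasp it across the outside, near the top.
- roller_b_mid (a point): The other spare roller: same description, same point half-way up; its bore is the other one of 20 and 16 mm.
- gauge_foot (a point): Gauge: dark round steel foot (64 mm diameter, 12 mm high, fixed) with a bright upright pin, 18 mm diameter. This point: pin axis at the foot's top. The pin rises 30 mm above it, the last 6 mm tapering to 8 mm diameter. A 20 mm bore slides down until the roller's underside lies on the foot; a 16 mm bore stops on the taper, underside about 24 mm above this point.
- tray_floor (a point): The red open tray for rejects, 90 x 90 mm outside, 30 mm high, walls 3 mm, fixed. This point is the centre of its inner floor; x and y run along its sides.
- stud (a point): The carriage's bare off-white split stud: this point is on its axis at the top of the aluminium plate (140 x 120 mm, on a plywood board, fixed), z up the axis. Finished rollers stand 100 mm away along +x and 80 mm along -y. Caught, with the washer free, a roller's half-way point is 20 mm above this point; squeezing the washer brings it lower.
- stud_tip (a point): Top of the stud's four springy legs, 22 mm above the plate. They widen from 13 mm diameter here to 24 mm at the barbs (flat undersides 10.8 mm above the plate). Pushing the 20 mm bore over them takes a force that rises to 10 to 14 N with the roller's underside about 12 mm above the plate, then drops suddenly; at about 8 mm the barbs spring out over the web and the roller is caught.
- washer (a joint): How far the spring washer round the stud's foot is squeezed, in m: 0 free (7 mm high), 0.005 flat. It pushes back with about 2 N per mm.
- glue_bottle_mid (a point): Bystander: small white and yellow glue bottle standing upright, 34 mm diameter, 92 mm high; this point is half-way up.
- masking_tape_mid (a point): Bystander: roll of masking tape lying flat, 92 mm diameter, 24 mm high; this point is at its centre.
- caliper_mid (a point): Bystander: digital caliper lying flat, 150 x 70 mm; this point is near its middle.
Things that resemble listed ones, but are neither listed nor needed, are in the scene too. Of the things that look like the part that bears gauge_foot, the larger one is meant.

How it is judged:
By the outcome, as a careful person would: the job done as asked, in the order asked, and still so for the second after the job is handed in, while the arm keeps its last pose, push and grip.
It also fails if it takes over 48 s, if anything falls off the work surface, if the arm or the gripper's body presses on something with over 40 N, if the wrist force passes 120 N, or if a joint passes its speed limit or range.

## Working session

There is one attempt and no reset: what is moved stays moved. The work goes in short steps, Python scripts to look and compute and a tool call to move; the robot and the scene stay as the last step left them, time stands still between calls to the robot, and variables do not carry over. Pictures are saved under pics/ and viewed, at most 10 in all, crops included, and the job is handed in when it is done.

Besides the shell and the picture viewer there is one more tool, called after ">>>" by a JSON object that holds its "api" and its "payload", one argument or row to a line. play_rows: Moves the arm, as the interface text tells. Its arguments: {"type":"object","properties":{"steps":{"type":"array","items":{"type":"array","items":{"type":"array","items":{"type":"number"}}}}},"required":["steps"]}

```bash
mkdir -p pics; python3 - <<'E'
from cell import get_obs, viewer, manip
import cv2,numpy as np
o=get_obs();print(o)
for n in("scene","side","wrist"):
    im=viewer.camera(n);cv2.imwrite(f"pics/{n}0.png",im[:,:,::-1])
    m=viewer.camera_model(n);print(n,{k:np.round(v,4).tolist() if not isinstance(v,str) else v for k,v in m.items()})
E
```

```text
{'time': 0.0, 'joint_pos': array([ 9.46711019e-01,  3.81241239e-01,  1.29828076e+00,  5.45125780e-06,
        1.46359478e+00, -2.15299845e-01]), 'qvel': array([ 0.00043681, -0.00154001,  0.00059281, -0.00038052, -0.00116278,
       -0.00248614]), 'joint_efforts': array([ 5.40407927e-04, -4.48462951e+01, -2.31274635e+01, -1.41132750e-04,
        4.77865135e-03,  1.59268336e-05]), 'ee_pos': array([218.44649275, 504.43678159, 230.6807397 ]), 'tool_rot': array([-6.37530821e-01, -3.07558469e+00,  2.18242561e-03]), 'force': array([0.45175124, 0.33815441, 0.36536892]), 'wrist_torque': array([-7.52285082e-05, -3.76394816e-02, -2.36314401e-02]), 'grip_force': 0.0, 'grip_width': 85.6558807037657}
scene {'mtx': [[418.9042, 0.0, 316.3622], [0.0, 418.9042, 200.8134], [0.0, 0.0, 1.0]], 'camera_from_world': [[0.8847, -0.4659, 0.0169, -390.9699], [0.3443, 0.6774, 0.65, -361.6389], [-0.3143, -0.5692, 0.7597, -897.7207], [0.0, 0.0, 0.0, 1.0]]}
side {'mtx': [[401.6027, 0.0, 313.8148], [0.0, 401.6027, 197.1414], [0.0, 0.0, 1.0]], 'camera_from_world': [[-0.9755, -0.2198, 0.0094, 556.2774], [0.1334, -0.5572, 0.8196, -18.6485], [-0.1749, 0.8008, 0.5729, -1121.7346], [0.0, 0.0, 0.0, 1.0]]}
wrist {'mtx': [[309.7069, 0.0, 318.4297], [0.0, 309.7069, 202.564], [0.0, 0.0, 1.0]], 'mount': [[-0.0007, 0.9447, 0.3279, 85.102], [1.0, 0.0002, 0.0014, -0.3009], [0.0013, 0.3279, -0.9447, -141.7481], [0.0, 0.0, 0.0, 1.0]]}
```

View pics/scene0.png

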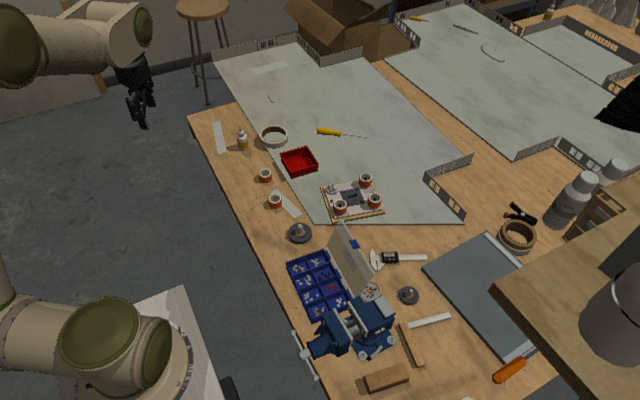

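View pics/side0.png

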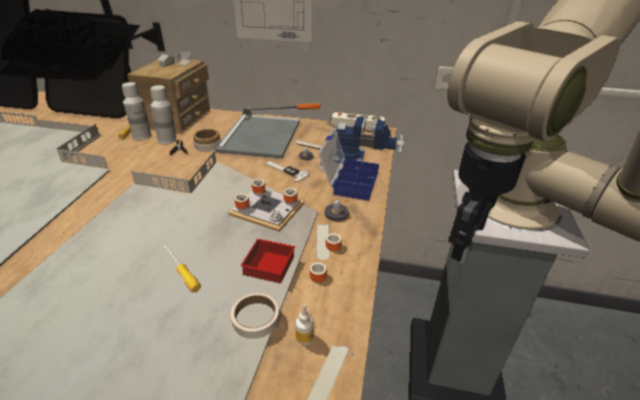

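View pics/wrist0.png

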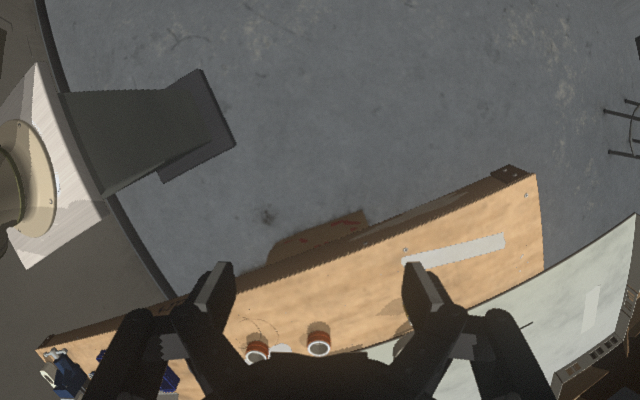

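```bash
python3 - <<'E'
import cv2
a=cv2.imread("pics/scene0.png")[125:245,230:390];cv2.imwrite("pics/sc1.png",cv2.resize(a,None,fx=5,fy=5,interpolation=cv2.INTER_CUBIC))
a=cv2.imread("pics/side0.png")[170:290,220:360];cv2.imwrite("pics/si1.png",cv2.resize(a,None,fx=5,fy=5,interpolation=cv2.INTER_CUBIC))
E
```

```text
(no output)
```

View pics/sc1.png

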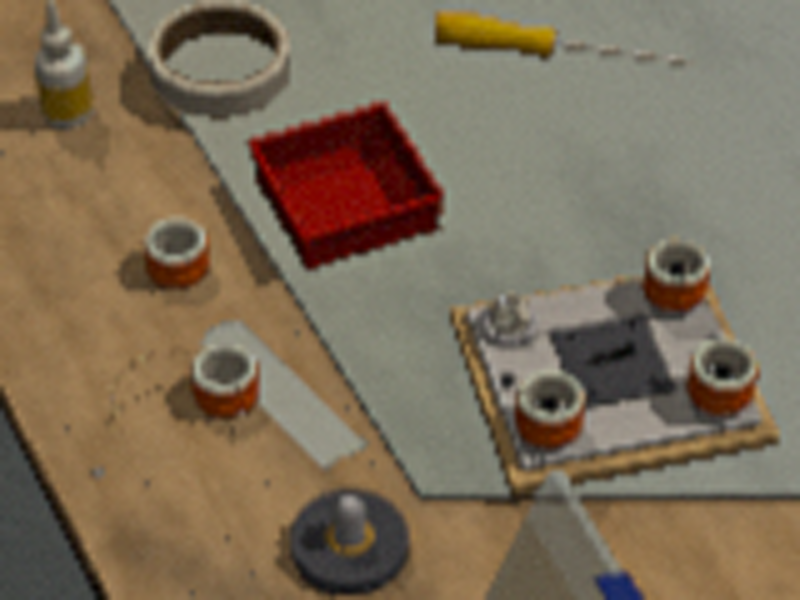

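View pics/si1.png

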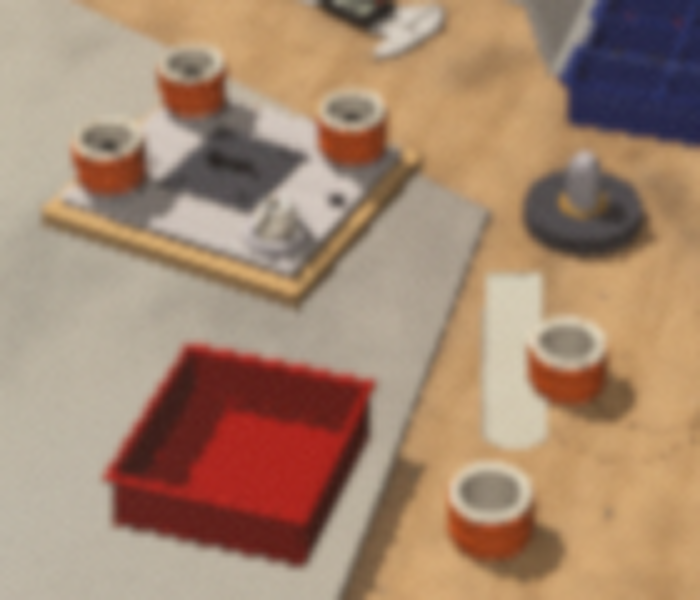

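```bash
cat > h.py <<'E'
from cell import get_obs, viewer, manip
import numpy as np
from scipy.optimize import least_squares
from scipy.spatial.transform import Rotation as R
def proj(n,P):
    m=viewer.camera_model(n);K=m["mtx"];c=(m["camera_from_world"]@np.r_[P,1])[:3]
    return np.array([K[0,2]+K[0,0]*c[0]/-c[2],K[1,2]+K[1,1]*c[1]/c[2]])
def tri(s,d,z=None):
    f=lambda P:np.r_[proj("scene",P)-s,proj("side",P)-d]
    if z is None: r=least_squares(f,[500,200,30.])
    else: r=least_squares(lambda q:f(np.r_[q,z]),[500,200.])
    return np.round(r.x,1),np.round(r.fun,1)
E
cat > t.py <<'E'
from h import *
S=lambda u,v:np.array([230+u/5-.4,125+v/5-.4]);D=lambda u,v:np.array([220+u/5-.4,170+v/5-.4])
L=dict(A=(177,239,491,492,26),B=(225,365,568,340,26),pin=(350,495,583,155,42),foot=(350,536,583,208,12),
t1=(250,143,302,520,30),t2=(383,105,108,475,30),t3=(441,187,188,347,30),t4=(311,240,373,384,30),
tip=(508,299,281,205,None),stud=(507,325,276,240,None),fx=(678,258,108,142,None),fy=(550,395,352,107,None),fxy=(722,360,193,62,None))
for k,(a,b,c,d,z) in L.items(): print(k,*tri(S(a,b),D(c,d)),*(tri(S(a,b),D(c,d),z) if z else ()))
E
python3 t.py
```

```text
A [473.7 393.4  25. ] [-0.4  0.2 -0.3 -0.1] [473.6 393.7] [-0.5 -0.1 -0.3 -0.4]
B [458.8 288.   26.6] [-0.2  0.1 -0.2 -0.1] [458.9 287.9] [-0.2  0.3 -0.2  0.1]
pin [475.1 160.8  44.1] [-0.2  0.1 -0.3 -0.1] [475.4 160.8] [-0.1  0.6 -0.4  0.5]
foot [473.9 160.1   9.1] [-0.3  0.2 -0.3 -0.1] [473.5 160.2] [-0.5 -0.5 -0.1 -1. ]
t1 [544.5 439.   36.3] [ 0. -0.  0.  0.] [545.7 436.8] [ 0.8  1.8 -0.1  1.3]
t2 [633.3 432.9  36.6] [ 0. -0.  0.  0.] [635.1 430.7] [ 0.9  1.8 -0.1  1.4]
t3 [627.6 348.   39.5] [-0.5  0.4 -0.4 -0.2] [630.  345.6] [ 0.5  2.9 -0.7  2.1]
t4 [539.7 347.5  34.6] [-0.8  0.5 -0.6 -0.3] [540.5 346.4] [-0.3  1.7 -0.8  0.8]
tip [615.  243.   47.5] [-0.5  0.4 -0.5 -0.3]
stud [617.4 243.8  24.8] [-0.1  0.1 -0.1 -0.1]
fx [714.7 220.9  54.8] [-0.5  0.4 -0.5 -0.3]
fy [598.5 164.   56.7] [-0.  0. -0. -0.]
fxy [694.8 142.4  57.2] [-0.1  0.1 -0.2 -0.1]
```

```bash
cat >> h.py <<'E'
def go(P,yaw):
    "shift and turn from the present pose; yaw = direction of tool y, deg"
    o=get_obs();T=R.from_rotvec(o["tool_rot"]);y=np.radians(yaw)
    Y=np.array([np.cos(y),np.sin(y),0]);Z=np.array([0,0,-1.]);G=R.from_matrix(np.c_[np.cross(Y,Z),Y,Z])
    print("t",round(o["time"],2),"pos",o["ee_pos"].round(1),"F",o["force"].round(1),"w",round(o["grip_width"],1),"grip",round(o["grip_force"],1))
    print("shift",T.inv().apply(np.array(P)-o["ee_pos"]).round(1),"turn",np.degrees((T.inv()*G).as_rotvec()).round(2))
def pix(P,o):
    "world point -> wrist pixel"
    m=viewer.camera_model("wrist");M=m["mount"];t=R.from_rotvec(o["tool_rot"]).inv().apply(P-o["ee_pos"])
    c=M[:3,:3].T@(t-M[:3,3]);a=np.array([c[0],-c[1],-c[2]]);s=np.hypot(a[0],a[1]);th=np.arctan2(s,a[2])
    return m["mtx"][:2,2]+m["mtx"][0,0]*th*a[:2]/s
def ray(uv,z,o):
    "wrist pixel -> world xy at height z"
    return least_squares(lambda q:pix(np.r_[q,z],o)-uv,o["ee_pos"][:2]).x.round(1)
E
python3 -c "
from h import *
go([470,390,110],86.5)"
```

```text
t 0.15 pos [218.5 504.5 230.9] F [-0.3  0.5  0.3] w 85.5 grip 0.0
shift [-276.3   -5.   120.8] turn [ -0.06  -0.03 -19.92]
```

>>> {"api": "play_rows", "payload": {
  "steps": [
    [[1,-50,-1,0,0,0,-8],[1,-100,-2,0,0,0,-16],[1,-150,-3,10,0,0,-20],[1,-200,-4,30,0,0,-20],[1,-240,-5,60,0,0,-20],[1,-276,-5,90,0,0,-20],[1,-276,-5,121,0,0,-20],[1,-276,-5,121,0,0,-20]]
  ]
}}

```text
time: 0.95
ee_pos: [468.9, 388.4, 105.6]
tool_rot: [-0.097, -3.132, 0.008]
force: [-1.0, -0.1, 0.4]
grip_width: 85.0
grip_force: 0.0
```

```bash
cat > wr.py <<'E'
from h import *
import cv2,sys,pickle
n=sys.argv[1];o=get_obs();im=viewer.camera("wrist");cv2.imwrite(f"pics/{n}.png",im[:,:,::-1]);pickle.dump(o,open(f"pics/{n}.pkl","wb"))
print(o["ee_pos"].round(1),o["qvel"].round(3))
E
python3 wr.py w1; python3 -c "
from h import *
o=get_obs()
for P in([473.6,393.5,26],[459,288,26],[475,160.5,42],[586,392,30],[616,242.5,47]):print(pix(np.array(P),o).round(1))"
```

```text
[468.9 388.4 105.6] [ 0.04  -0.079 -0.075  0.005  0.077  0.009]
[324.5 217. ]
[194.2 206.8]
[ 78.9 235.1]
[329.2 329.2]
[185.2 358.8]
```

View pics/w1.png

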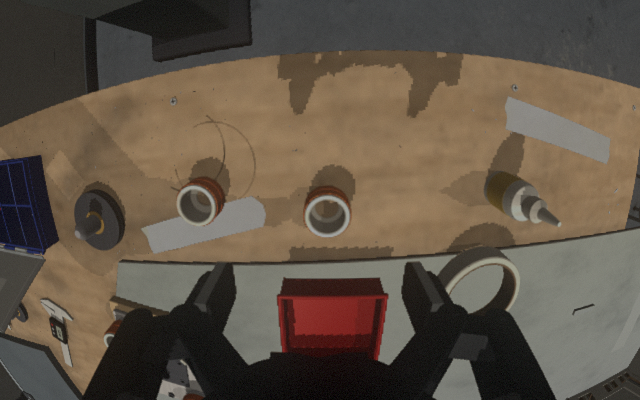

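```bash
python3 - <<'E'
from h import *
import pickle,cv2
o=pickle.load(open("pics/w1.pkl","rb"))
print(ray((327,214),26,o),ray((200,203),26,o),ray((80,235),42,o))
for P in ([475,391],[462,289]): go([*P,6],86.5)
im=cv2.imread("pics/w1.png");a=[cv2.resize(im[v-30:v+30,u-33:u+33],None,fx=6,fy=6,interpolation=cv2.INTER_CUBIC) for u,v in((327,214),(200,205))]
cv2.imwrite("pics/w1c.png",np.hstack(a))
E
```

```text
[469.4 394.1] [454.4 293.7] [472.9 163.7]
t 1.0 pos [469.2 389.7 108.7] F [-0.5 -0.2  0.7] w 85.5 grip 0.0
shift [ -6.2   1.9 102.7] turn [-0.14 -0.24  0.03]
t 1.0 pos [469.2 389.7 108.7] F [-0.5 -0.2  0.7] w 85.5 grip 0.0
shift [   0.6 -100.7  103. ] turn [-0.14 -0.24  0.03]
```

View pics/w1c.png

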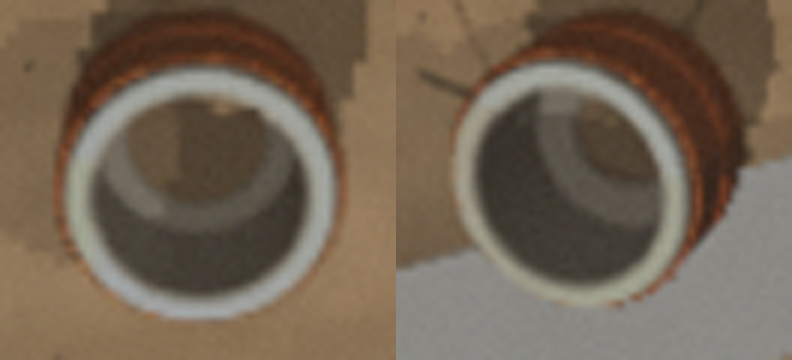

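>>> {"api": "play_rows", "payload": {
  "steps": [
    [[1,1,-40,10,0,0,0],[1,3,-80,30,0,0,0],[1,4,-100,45,0,0,0],[1,4.5,-100.5,49,0,0,0],[1,4.5,-100.5,49,0,0,0],[1,4.5,-100.5,49,0,0,0]]
  ]
}}

```text
time: 1.6
ee_pos: [460.0, 291.9, 62.9]
tool_rot: [0.091, 3.137, 0.002]
force: [-0.1, -1.0, 0.6]
grip_width: 85.5
grip_force: 0.0
```

```bash
python3 wr.py w2; python3 - <<'E'
from h import *
import pickle,cv2
o=pickle.load(open("pics/w2.pkl","rb"))
im=cv2.imread("pics/w2.png");c=pix(np.array([458,289,26]),o);print(c)
u,v=c.astype(int);cv2.imwrite("pics/w2c.png",cv2.resize(im[max(0,v-70):v+70,u-90:u+90],None,fx=4,fy=4,interpolation=cv2.INTER_CUBIC));print(u-90,max(0,v-70))
E
```

```text
[460.  291.9  62.9] [ 0.     0.007  0.003 -0.002 -0.007 -0.002]
[314.30134218 234.23100067]
224 164
```

View pics/w2c.png

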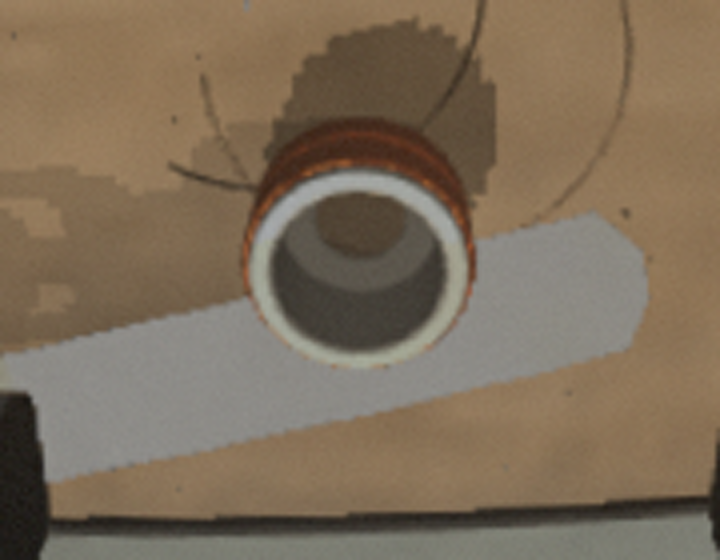

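```bash
python3 - <<'E'
from h import *
import pickle
o=pickle.load(open("pics/w2.pkl","rb"))
print(ray((313.6,230.4),26,o)); P=ray((313.6,230.4),26,o)
go([*P,5],86.5)
go([457,288.7,5],86.5)
E
```

```text
[455.3 288.7]
t 1.65 pos [459.9 291.8  62.7] F [ 0.9 -0.3  0.9] w 85.4 grip 0.0
shift [ 4.6 -3.4 57.7] turn [0.07 0.14 0.17]
t 1.65 pos [459.9 291.8  62.7] F [ 0.9 -0.3  0.9] w 85.4 grip 0.0
shift [ 2.9 -3.3 57.7] turn [0.07 0.14 0.17]
```

>>> {"api": "play_rows", "payload": {
  "steps": [
    [[1,3,-3.5,25,0,0,0],[1,3,-3.5,45,0,0,0],[1,3,-3.5,57,0,0,0],[1,3,-3.5,57.5,0,0,0],[0,3,-3.5,57.5,0,0,0],[0,3,-3.5,57.5,0,0,0],[0,3,-3.5,57.5,0,0,0],[0,3,-3.5,57.5,0,0,0],[0,3,-3.5,57.5,0,0,0],[0,3,-3.5,57.5,0,0,0]]
  ]
}}

```text
time: 2.65
ee_pos: [456.6, 287.2, 5.0]
tool_rot: [0.094, 3.139, 0.001]
force: [-2.0, 0.3, 6.8]
grip_width: 36.8
grip_force: 60.1
```

```bash
python3 -c "
from h import *
go([475,160.5,70],86.5)"
```

```text
t 2.65 pos [456.6 287.2   5. ] F [-2.   0.3  6.8] w 36.8 grip 60.1
shift [ -26.  -125.3  -65.1] turn [0.05 0.1  0.07]
```

>>> {"api": "play_rows", "payload": {
  "steps": [
    [[0,0,0,-30,0,0,0],[0,-3,-10,-65,0,0,0],[0,-12,-50,-65,0,0,0],[0,-20,-95,-65,0,0,0],[0,-25,-126,-65,0,0,0],[0,-25,-126,-65,0,0,0],[0,-25,-126,-65,0,0,0]]
  ]
}}

```text
time: 3.35
ee_pos: [473.8, 159.5, 69.2]
tool_rot: [0.096, 3.14, 0.0]
force: [-0.4, 0.5, -0.6]
grip_width: 36.8
grip_force: 60.3
```

```bash
python3 wr.py w3; python3 -c "
from h import *
import cv2
go([474,160.2,45],86.5)
a=[]
for n,P in(('scene',[474,160.5,60]),('side',[474,160.5,60])):
    im=viewer.camera(n);u,v=proj(n,np.array(P)).astype(int);a.append(cv2.resize(im[v-28:v+32,u-30:u+30,::-1],None,fx=6.5,fy=6.5,interpolation=cv2.INTER_CUBIC))
cv2.imwrite('pics/g1.png',np.hstack(a))
"
```

```text
[473.8 159.5  69.2] [ 0.035  0.007 -0.004  0.002 -0.002  0.003]
t 3.4 pos [473.7 160.1  69.1] F [-0.4  0.1 -0.3] w 36.3 grip 60.3
shift [-0.3  0.1 24.1] turn [0.02 0.02 0.06]
```

View pics/g1.png

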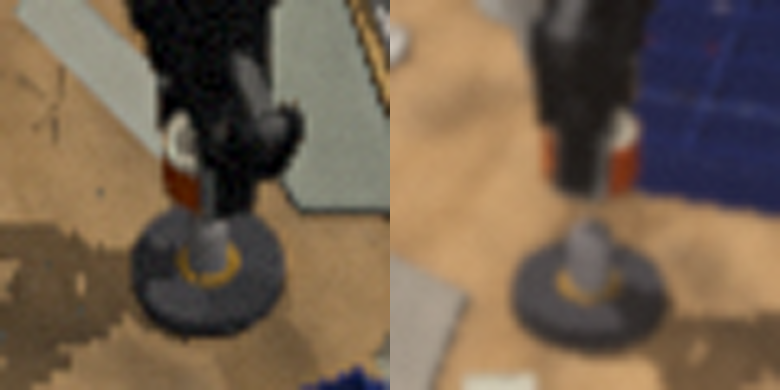

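>>> {"api": "play_rows", "payload": {
  "steps": [
    [[0,0,0,15,0,0,0],[0,0,0,24,0,0,0],[0,0,0,26,0,0,0],[0,0,0,27,0,0,0],[0,0,0,28,0,0,0],[0,0,0,29,0,0,0],[0,0,0,29,0,0,0]]
  ]
}}

```text
time: 4.2
ee_pos: [473.5, 160.1, 41.0]
tool_rot: [0.094, 3.14, 0.001]
force: [-5.2, 1.3, 11.9]
grip_width: 36.8
grip_force: 61.7
```

>>> {"api": "play_rows", "payload": {
  "steps": [
    [[0,0,0,0.7,0,0,0],[0,0,0,0.7,0,0,0]]
  ]
}}

```text
time: 4.4
ee_pos: [473.6, 160.1, 40.9]
tool_rot: [0.094, 3.139, 0.001]
force: [-6.0, 1.1, 18.0]
grip_width: 36.6
grip_force: 62.3
```

```bash
python3 -c "
from h import *
go([586,392,80],86.5)"
```

```text
t 4.4 pos [473.6 160.1  40.9] F [-6.   1.1 18. ] w 36.6 grip 62.3
shift [-98.5 238.2 -38.9] turn [0.03 0.06 0.09]
```

>>> {"api": "play_rows", "payload": {
  "steps": [
    [[0,0,0,-35,0,0,0],[0,-5,5,-55,0,0,0],[0,-20,50,-55,0,0,0],[0,-40,98,-55,0,0,0],[0,-60,146,-55,0,0,0],[0,-80,194,-55,0,0,0],[0,-98.5,238,-50,0,0,0],[0,-98.5,238,-30,0,0,0],[0,-98.5,238,-10,0,0,0],[0,-98.5,238,5,0,0,0]]
  ]
}}

```text
time: 5.4
ee_pos: [585.8, 391.7, 32.7]
tool_rot: [-0.093, -3.139, 0.001]
force: [-1.2, -0.3, -1.0]
grip_width: 36.7
grip_force: 60.8
```

```bash
python3 -c "
from h import *
go([586,392,17],86.5)"
```

```text
t 5.4 pos [585.8 391.7  32.7] F [-1.2 -0.3 -1. ] w 36.7 grip 60.8
shift [-0.2  0.4 15.7] turn [-0.03 -0.04  0.11]
```

>>> {"api": "play_rows", "payload": {
  "steps": [
    [[0,0,0,10,0,0,0],[0,0,0,16,0,0,0],[0,0,0,18,0,0,0],[0,0,0,20,0,0,0],[0,0,0,21,0,0,0]]
  ]
}}

```text
time: 5.9
ee_pos: [586.6, 391.4, 15.0]
tool_rot: [0.094, 3.139, 0.001]
force: [-4.6, -2.9, 11.8]
grip_width: 36.5
grip_force: 61.9
```

>>> {"api": "play_rows", "payload": {
  "steps": [
    [[0,0,0,-1,0,0,0],[0.56,0,0,-1,0,0,0],[0.56,0,0,-1,0,0,0],[0.56,0,0,-1,0,0,0]]
  ]
}}

```text
time: 6.3
ee_pos: [586.2, 391.5, 14.2]
tool_rot: [0.094, 3.14, 0.0]
force: [0.7, 0.7, -0.9]
grip_width: 47.6
grip_force: 0.0
```

```bash
python3 -c "
from h import *
go([472,392.5,5],86.5)"
```

```text
t 6.3 pos [586.2 391.5  14.2] F [ 0.7  0.7 -0.9] w 47.6 grip 0.0
shift [114.1  -5.8   9.2] turn [0.01 0.01 0.08]
```

>>> {"api": "play_rows", "payload": {
  "steps": [
    [[0.56,0,0,-45,0,0,0],[0.56,5,0,-85,0,0,0],[1,45,-3,-85,0,0,0],[1,90,-5,-75,0,0,0],[1,114,-6,-60,0,0,0],[1,114,-6,-35,0,0,0],[1,114,-6,-15,0,0,0],[1,114,-6,0,0,0,0],[1,114,-6,8,0,0,0],[1,114,-6,8.5,0,0,0]]
  ]
}}

```text
time: 7.3
ee_pos: [471.7, 392.1, 4.8]
tool_rot: [-0.094, -3.139, 0.001]
force: [1.0, -0.8, -0.3]
grip_width: 85.1
grip_force: 0.0
```

>>> {"api": "play_rows", "payload": {
  "steps": [
    [[1,0,0,0,0,0,0],[0,0,0,0,0,0,0],[0,0,0,0,0,0,0],[0,0,0,0,0,0,0],[0,0,0,0,0,0,0],[0,0,0,0,0,0,0],[0,0,0,0,0,0,0]]
  ]
}}

```text
time: 8.0
ee_pos: [472.4, 392.4, 6.4]
tool_rot: [0.094, 3.139, 0.001]
force: [-0.5, -0.5, 5.2]
grip_width: 36.7
grip_force: 60.4
```

```bash
python3 -c "
from h import *
go([473.5,160.2,75],86.5)"
```

```text
t 8.0 pos [472.4 392.4   6.4] F [-0.5 -0.5  5.2] w 36.7 grip 60.4
shift [ -15.1 -231.7  -68.7] turn [0.04 0.07 0.08]
```

>>> {"api": "play_rows", "payload": {
  "steps": [
    [[0,0,0,-40,0,0,0],[0,-2,-20,-69,0,0,0],[0,-4,-65,-69,0,0,0],[0,-7,-115,-69,0,0,0],[0,-10,-165,-69,0,0,0],[0,-13,-210,-69,0,0,0],[0,-15,-231.5,-69,0,0,0],[0,-15,-231.5,-60,0,0,0],[0,-15,-231.5,-45,0,0,0],[0,-15,-231.5,-43,0,0,0]]
  ]
}}

```text
time: 9.0
ee_pos: [472.3, 160.7, 47.2]
tool_rot: [-0.093, -3.137, 0.0]
force: [0.9, -0.2, 0.4]
grip_width: 36.5
grip_force: 60.4
```

>>> {"api": "play_rows", "payload": {
  "steps": [
    [[0,0,0,4,0,0,0],[0,0,0,8,0,0,0],[0,0,0,12,0,0,0],[0,0,0,12,0,0,0]]
  ]
}}

```text
time: 9.4
ee_pos: [473.0, 160.5, 36.3]
tool_rot: [-0.093, -3.14, 0.0]
force: [-0.9, 0.4, -0.5]
grip_width: 36.5
grip_force: 60.5
```

>>> {"api": "play_rows", "payload": {
  "steps": [
    [[0,0,0,4,0,0,0],[0,0,0,8,0,0,0],[0,0,0,12,0,0,0],[0,0,0,15,0,0,0],[0,0,0,17,0,0,0],[0,0,0,18,0,0,0],[0,0,0,18,0,0,0]]
  ]
}}

```text
time: 10.1
ee_pos: [473.2, 160.3, 18.6]
tool_rot: [0.094, 3.14, 0.0]
force: [0.3, 0.2, -1.7]
grip_width: 36.4
grip_force: 60.4
```

```bash
python3 -c "
from h import *
go([615,242.2,80],86.5)"
```

```text
t 10.1 pos [473.2 160.3  18.6] F [ 0.3  0.2 -1.7] w 36.4 grip 60.4
shift [-136.7   90.3  -61.4] turn [0.   0.   0.08]
```

>>> {"api": "play_rows", "payload": {
  "steps": [
    [[0,0,0,0.7,0,0,0],[0,0,0,1.4,0,0,0],[0,0,0,1.8,0,0,0]]
  ]
}}

```text
time: 10.4
ee_pos: [473.3, 160.3, 18.3]
tool_rot: [0.094, 3.139, 0.0]
force: [-6.7, -1.6, 22.9]
grip_width: 36.9
grip_force: 62.8
```

>>> {"api": "play_rows", "payload": {
  "steps": [
    [[0,0,0,-45,0,0,0],[0,-5,10,-85,0,0,0],[0,-30,50,-85,0,0,0],[0,-70,80,-85,0,0,0],[0,-115,90,-85,0,0,0],[0,-136.5,90.3,-75,0,0,0],[0,-136.5,90.3,-55,0,0,0],[0,-136.5,90.3,-47,0,0,0],[0,-136.5,90.3,-46,0,0,0]]
  ]
}}

```text
time: 11.3
ee_pos: [613.9, 242.1, 61.7]
tool_rot: [-0.094, -3.137, 0.001]
force: [-0.5, -0.2, -0.8]
grip_width: 36.8
grip_force: 61.4
```

```bash
python3 -c "
from h import *
import cv2
go([614.8,242,55],86.5)
a=[]
for n,P in(('scene',[616,242.5,45]),('side',[616,242.5,45])):
    im=viewer.camera(n);u,v=proj(n,np.array(P)).astype(int);print(u,v,proj(n,np.array([616,242.5,58])));a.append(cv2.resize(im[v-28:v+32,u-30:u+30,::-1],None,fx=6.5,fy=6.5,interpolation=cv2.INTER_CUBIC))
cv2.imwrite('pics/s1.png',np.hstack(a))
go([614.8,242,55],86.5)
"
```

```text
t 11.3 pos [613.9 242.1  61.7] F [-0.5 -0.2 -0.8] w 36.8 grip 61.4
shift [-0.9 -0.   6.6] turn [-0.04 -0.16  0.08]
331 185 [331.20039254 182.27557867]
275 210 [274.78448856 206.78309611]
t 11.4 pos [614.7 242.3  63.4] F [-0.7 -0.6  0.4] w 36.4 grip 61.4
shift [-0.2 -0.3  8.4] turn [0.01 0.02 0.08]
```

View pics/s1.png

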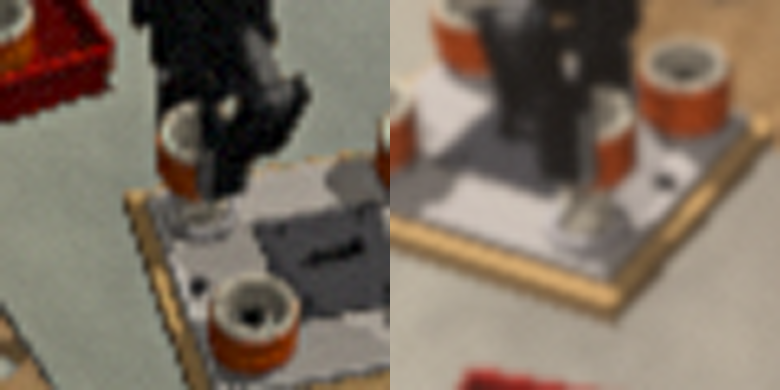

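>>> {"api": "play_rows", "payload": {
  "steps": [
    [[0,0,0,6,0,0,0],[0,0,0,11,0,0,0],[0,0,0,14,0,0,0],[0,0,0,16,0,0,0],[0,0,0,16,0,0,0]]
  ]
}}

```text
time: 11.9
ee_pos: [614.8, 242.3, 46.6]
tool_rot: [-0.094, -3.14, -0.0]
force: [1.1, -0.4, -0.1]
grip_width: 36.6
grip_force: 61.4
```

>>> {"api": "play_rows", "payload": {
  "steps": [
    [[0,0,0,1,0,0,0],[0,0,0,2,0,0,0],[0,0,0,2,0,0,0]]
  ]
}}

```text
time: 12.2
ee_pos: [615.1, 242.3, 45.0]
tool_rot: [0.094, 3.139, 0.0]
force: [0.9, 1.1, -0.6]
grip_width: 36.6
grip_force: 61.5
```

>>> {"api": "play_rows", "payload": {
  "steps": [
    [[0,0,0,1,0,0,0],[0,0,0,2,0,0,0],[0,0,0,2,0,0,0]]
  ]
}}

```text
time: 12.5
ee_pos: [615.4, 242.4, 43.3]
tool_rot: [0.094, 3.138, 0.001]
force: [3.0, 1.6, 2.4]
grip_width: 36.5
grip_force: 61.9
```

>>> {"api": "play_rows", "payload": {
  "steps": [
    [[0,0,0,1,0,0,0],[0,0,0,1,0,0,0]]
  ]
}}

```text
time: 12.7
ee_pos: [615.2, 242.3, 42.0]
tool_rot: [0.094, 3.139, 0.0]
force: [3.8, 2.3, 2.0]
grip_width: 36.5
grip_force: 61.6
```

>>> {"api": "play_rows", "payload": {
  "steps": [
    [[0,0,0,1,0,0,0],[0,0,0,1,0,0,0]]
  ]
}}

```text
time: 12.9
ee_pos: [614.9, 242.3, 40.5]
tool_rot: [0.094, 3.14, 0.0]
force: [4.4, 1.4, -0.5]
grip_width: 36.4
grip_force: 61.5
```

>>> {"api": "play_rows", "payload": {
  "steps": [
    [[0,-0.7,0.3,0,0,0,0],[0,-0.7,0.3,1,0,0,0],[0,-0.7,0.3,1,0,0,0]]
  ]
}}

```text
time: 13.2
ee_pos: [614.8, 242.4, 39.2]
tool_rot: [-0.094, -3.138, 0.001]
force: [0.1, -0.5, -1.2]
grip_width: 36.5
grip_force: 61.3
```

>>> {"api": "play_rows", "payload": {
  "steps": [
    [[0,0,0,1,0,0,0],[0,0,0,1,0,0,0]]
  ]
}}

```text
time: 13.4
ee_pos: [615.2, 242.4, 38.6]
tool_rot: [-0.094, -3.139, 0.0]
force: [0.1, 0.5, -0.0]
grip_width: 36.3
grip_force: 61.3
```

>>> {"api": "play_rows", "payload": {
  "steps": [
    [[0,0,0,1,0,0,0],[0,0,0,1,0,0,0]]
  ]
}}

```text
time: 13.6
ee_pos: [615.4, 242.5, 37.8]
tool_rot: [-0.094, -3.14, 0.0]
force: [-1.4, -1.2, 1.0]
grip_width: 36.4
grip_force: 61.5
```

>>> {"api": "play_rows", "payload": {
  "steps": [
    [[0,0,0,1,0,0,0],[0,0,0,1,0,0,0]]
  ]
}}

```text
time: 13.8
ee_pos: [615.4, 242.5, 36.9]
tool_rot: [-0.094, -3.14, 0.0]
force: [-0.9, -0.9, 2.8]
grip_width: 36.2
grip_force: 61.7
```

>>> {"api": "play_rows", "payload": {
  "steps": [
    [[0,0,0,1,0,0,0],[0,0,0,1,0,0,0]]
  ]
}}

```text
time: 14.0
ee_pos: [615.5, 242.5, 36.0]
tool_rot: [0.094, 3.14, -0.0]
force: [-2.0, -0.9, 2.9]
grip_width: 36.4
grip_force: 61.8
```

>>> {"api": "play_rows", "payload": {
  "steps": [
    [[0,0,0,1,0,0,0],[0,0,0,1,0,0,0]]
  ]
}}

```text
time: 14.2
ee_pos: [615.5, 242.5, 35.1]
tool_rot: [0.094, 3.14, -0.0]
force: [-2.9, -0.6, 6.5]
grip_width: 36.3
grip_force: 62.0
```

>>> {"api": "play_rows", "payload": {
  "steps": [
    [[0,0,0,1,0,0,0],[0,0,0,1,0,0,0]]
  ]
}}

```text
time: 14.4
ee_pos: [615.5, 242.5, 34.3]
tool_rot: [0.094, 3.14, -0.0]
force: [-2.5, -0.8, 7.7]
grip_width: 36.3
grip_force: 62.2
```

>>> {"api": "play_rows", "payload": {
  "steps": [
    [[0,0,0,1,0,0,0],[0,0,0,1,0,0,0]]
  ]
}}

```text
time: 14.6
ee_pos: [615.5, 242.5, 33.5]
tool_rot: [0.094, 3.14, -0.0]
force: [-4.0, -1.6, 8.2]
grip_width: 36.8
grip_force: 62.5
```

>>> {"api": "play_rows", "payload": {
  "steps": [
    [[0,0,0,1,0,0,0],[0,0,0,1,0,0,0]]
  ]
}}

```text
time: 14.8
ee_pos: [615.6, 242.5, 33.4]
tool_rot: [0.094, 3.139, -0.0]
force: [-5.9, -1.8, 12.9]
grip_width: 36.3
grip_force: 63.1
```

>>> {"api": "play_rows", "payload": {
  "steps": [
    [[0,0,0,-2,0,0,0],[0,0,0,-4,0,0,0],[0,0,0,-6,0,0,0],[0,0,0,-6,0,0,0]]
  ]
}}

```text
time: 15.2
ee_pos: [615.7, 242.5, 37.8]
tool_rot: [0.094, 3.14, 0.0]
force: [0.7, -0.7, 0.6]
grip_width: 36.4
grip_force: 61.6
```

>>> {"api": "play_rows", "payload": {
  "steps": [
    [[0,0,0,-1,0,0,0],[0,0,0,-1,0,0,0]]
  ]
}}

```text
time: 15.4
ee_pos: [615.5, 242.5, 38.5]
tool_rot: [-0.094, -3.14, 0.0]
force: [-0.7, 1.0, -0.5]
grip_width: 36.1
grip_force: 61.5
```

>>> {"api": "play_rows", "payload": {
  "steps": [
    [[0,0,0,-1,0,0,0],[0,0,0,-1,0,0,0]]
  ]
}}

```text
time: 15.6
ee_pos: [615.3, 242.5, 39.4]
tool_rot: [-0.094, -3.14, 0.0]
force: [-0.4, -0.1, -3.5]
grip_width: 36.7
grip_force: 61.1
```

>>> {"api": "play_rows", "payload": {
  "steps": [
    [[0,0,0,-0.8,0,0,0],[0,0,0,-0.8,0,0,0]]
  ]
}}

```text
time: 15.8
ee_pos: [615.1, 242.4, 39.8]
tool_rot: [-0.094, -3.139, 0.001]
force: [1.3, -0.7, -6.8]
grip_width: 36.4
grip_force: 60.9
```

>>> {"api": "play_rows", "payload": {
  "steps": [
    [[0,0,0,2,0,0,0],[0,0,0,4,0,0,0],[0,0,0,5.5,0,0,0],[0,0,0,6.3,0,0,0],[0,0,0,6.3,0,0,0],[0,0,0,6.3,0,0,0]]
  ]
}}

```text
time: 16.4
ee_pos: [615.8, 242.6, 35.2]
tool_rot: [0.094, 3.139, 0.0]
force: [-0.6, -0.8, 5.2]
grip_width: 36.0
grip_force: 62.3
```

>>> {"api": "play_rows", "payload": {
  "steps": [
    [[0,0,0,1.3,0,0,0],[0,0,0,1.3,0,0,0],[0,0,0,1.3,0,0,0],[0,0,0,1.3,0,0,0]]
  ]
}}

```text
time: 16.8
ee_pos: [615.8, 242.6, 34.3]
tool_rot: [0.094, 3.139, 0.0]
force: [-3.4, -1.2, 7.8]
grip_width: 36.2
grip_force: 62.5
```

```bash
python3 -c "
from h import *
print(manip.close_job())"
```

```text
the job is handed in; nothing more can be done
None
```

The job is handed in, with the fitting roller (20 mm bore) caught under the stud's barbs and still held down at about 8 N, which squeezes the washer about 4 mm; the 16 mm roller stopped on the gauge taper and is in the red tray.

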